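# Free a locked filter cap of unknown thread and hold it up

### The job

The pump's filter has to be looked at. Press the red-padded lever on the grey filter housing down until its detent holds it by itself, so that the lock pin leaves the orange cap; then find out which way the cap unscrews (it may be an ordinary or a reverse thread, so try both ways), unscrew it and lift it straight up out of the housing. Finish holding the cap still and upright in the gripper, with its filter stem well clear above the housing, the lever still latched and the other things on the bench left where they are.

Things in the scene. Friction and masses are not known exactly. Their poses are not given: they have to be found in the camera images.
- housing: Grey filter housing fixed to the bench: a block 60 mm high, from x = -50 to +120 mm and y = -50 to +50 mm of its own frame. Origin: on the bench under the axis of the cap's bore; z up; its own +x points from the cap to the lever. A brass hose stub, 14 mm thick, sticks out 30 mm from the -x face.
- bore (a point): Centre of the bore's mouth (44 mm wide) in the housing's top face, 60 mm above the bench: the cap's axis. The axes are the housing's. A brass lock pin 8 mm wide lies 2 to 10 mm above the top face and runs inward along x from the lever's cheeks to 32 mm from the cap's axis; pressing the lever draws it back 12 mm.
- axle (a point): Middle of the lever's axle, which lies along the housing's y, 77 mm from the cap's axis and 72 mm above the bench. Two steel cheeks carry it, 20 mm high above the housing's top face, at 64 to 90 mm from the cap's axis, 50 mm over both. The lever's steel arm, 22 mm wide and 7 mm thick, leads away from the cap.
- lever (a joint): Angle of the lever, rad. 0: up, the arm rising 0.35 rad above level away from the cap. It grows as the arm is pressed down. It is sprung: up to about 0.36 rad it springs back up, beyond that it snaps over centre and is held by its detent against a stop at 0.46 rad. The pad takes up to about 10 N.
- lever_pad (a point): Middle of the top of the red pad (26 mm along the arm, 32 mm across) at the lever's outer end, 64 mm from the axle. It is about 101 mm above the bench with the lever up and about 74 mm when latched, 134 to 142 mm from the cap's axis. Press it from above with closed fingers.
- cap: Cap: orange round ribbed head (see head) on a black flange 60 mm across and 8 mm thick that rests on the housing's top face. Origin: centre of the flange's underside, 60 mm above the bench at the start; z up along the cap's axis; x as the housing's x at the start. A white filter stem, 26 mm diameter, reaches 44 mm down into the housing. Mass 0.1 to 0.25 kg.
- head (a point): Middle of the orange head, 50 mm diameter, from 8 to 53 mm above the flange's underside; this point is 33 mm above it. Grip here from above, TCP at this height, so that the fingertips stay over the flange. A grip of 30 to 60 N turns the cap when it is free to turn and slips round harmlessly when the cap is stopped.
- bore_thread (a point): On the cap's axis, 22 mm under the housing's top: the hidden coarse part-turn thread. Its hand differs from start to start. Turned about z the right way, the cap comes free after 1.05 rad (60 deg) and lifts straight out at 1.1 to 1.9 rad; the wrong way it stops hard after 0.15 rad. Turning does not raise it by itself; until free it has 2 to 6 mm of play and cannot be pulled out.
- flange (a point): Outer point between two teeth on the cap's flange, 37 mm from the axis along the cap's own x, 4 mm above the flange's underside. At the start the lock pin's end lies between the teeth, so that the cap cannot turn until the lever is latched. Afterwards nothing holds the teeth.
- cap_top (a point): Centre of the cap's flat top, 113 mm above the bench at the start. A small white mark, 19 mm off centre, shows the cap's own x direction.
- stem_tip (a point): Centre of the lower end of the filter stem, 44 mm below the flange's underside (16 mm above the bench at the start).
- hexkeys: Bystander: steel hex key set standing in a black holder 32 x 100 x 35 mm, the longest key 128 mm above the bench. Origin: centre of its underside. Leave it alone.
- board: Bystander: green circuit board 100 x 70 mm, up to 16 mm high, lying on a red silicone mat (200 x 200 x 3 mm). Origin: centre of its underside. Leave it alone. A fixed magnifier on a post, 210 mm high, stands farther off at the back of the bench, its lens reaching out to the left.
Not all that is in view belongs to the job. Of the things like the cap, leave any that is pink; of the rest the larger one is meant.

How it is judged:
On the way, in this order (a step that is already met when the one before it is completed fails the run):
1. the lever is latched by its detent and let go, the cap still in place (value of joint lever above 0.41 rad and contact force between the fingers and housing below 0.3 N and height (world z) of cap below 0.07 m), for 0.2 s.
2. the cap is lifted out of the housing, in the gripper (height (world z) of stem_tip above 0.065 m and contact force between the fingers and cap above 1 N), for 0.1 s.
At the end, for the whole second after the job is handed in: The cap is held in the fingers (over 2 N), still (under 30 mm/s) and upright within 0.25 rad, its stem tip more than 75 mm above the bench (15 mm above the housing's top), not touching the housing, and the lever is still latched (over 0.41 rad) (height (world z) of stem_tip above 0.075 m and angle between cap's own z axis and vertical below 0.25 rad and contact force between the fingers and cap above 2 N and contact force between cap and housing below 0.1 N and linear speed of cap below 0.03 m/s and value of joint lever above 0.41 rad); the arm keeps its last pose, push and grip.
It fails at once if the hex keys or the circuit board are shifted by more than 15 mm (distance of any of hexkeys, board from where it was at the start of the episode above 0.015 m).
It also fails if it takes over 58 s, if anything falls off the work surface, if the arm or the gripper's body presses on something with over 40 N, if the wrist force passes 120 N, or if a joint passes its speed limit or range.

### The arm

A 7-joint arm with a two-finger parallel gripper is mounted at the origin on the work surface. World frame = base frame: x ahead of the robot, y to its left, z up, the work surface at z = 0. Lengths are in m, angles in rad, forces in N, time in s.
With the tool pointing down it reaches from about 0.35 to 0.9 m from the base axis. Payload 8.1 kg.
Tool frame: the origin (TCP) lies between the finger pads, 19 mm behind the fingertips; this is the grasp point; y points along the fingers, x is the direction in which the jaws open and shut, and the axes are right-handed (so a half turn about y gives the same grasp; the last joint's range is limited). The gripper opens to 85 mm and grips with 20 to 120 N. Pads are 22 mm wide; open, the fingers measure 114 mm over their backs; the gripper's body (76 mm by 85 mm) begins 54 mm behind the grasp point. The pads swing forward as they close: fully open they stand 13 mm farther back than shut.
Start: joints at [-1.282, 0.434, 0.025, 1.573, -0.012, 1.134, -0.075], TCP at [0.239, 0.578, 0.25] pointing down, gripper open.
Joint ranges: [-2.62, 2.62], [-0.44, 2.09], [-1.27, 1.32], [0.08, 2.57], [-1.32, 4.46], [0.12, 2], [-2.74, 2.74]. Speed limits (rad/s): [2.22, 2.22, 3.01, 3.01, 3.14, 3.14, 3.14].

### API

Orientations are given as a 3x3 rotation matrix whose columns are the frame's x, y, z axes.
In Python, from plant import ctrl gives the robot as it stands.
- The arm moves only by the tool move_arm, never from a script. Its argument "targets" is a list of rows, each a list of 2 entries, a list of its own where there are three numbers: the shift along the tool's x, y, z in m, then the turn, a rotation vector about the tool's x, y, z in rad. A call has 1 to 20 rows; each row is the pose to reach, as a shift and turn from the pose commanded when the call began, along the tool's axes at that moment; what a row does not reach only later rows make up. A row lasts 1/8 s, in which the tool goes at most 62.5 mm and 10.7 degrees, less where a joint would pass 70% of its speed; a pose out of reach is approached as far as the arm can. A call with a gripper value outside its range is refused whole. "fingers" is the closure, from 0 (fully open) to 1 (shut), set as the call begins (left out, the last holds). The fingers move at their own pace and stop on an object; "squeeze" is the grip in N (left out, the last holds). Time passes only in rows, so rows that repeat a pose let the fingers close. It gives the time, the measured TCP pose, the force and the opening at its end, in the units of the state.
- ctrl.read_state(): the state, without advancing time (a new reading comes with each control period).
- ctrl.camera(name): name is "scene" or "top" or "wrist"; returns (picture, depth): 420x560x3 uint8, red, green, blue; 420x560 float32, m along the optical axis (not along the pixel's ray), 0 where there is no reading.
- ctrl.camera_info(name): a dict with "camera_matrix" (3x3 intrinsics, pixels), "R" (3x3) and "t" (3): a world point X has camera coordinates R X + t; the wrist camera has in their place "tool_from_camera" (4x4, takes a point from camera to tool coordinates, whose origin is the TCP and whose axes are the tool frame's). Camera axes: x right, y down, z forward; pixel columns grow to the right and rows downward; lengths in m; the calibration is good to about 2 mm. A picture is of the moment at which its call begins: read the wrist's pose just before it. camera_info takes no time and is no camera call.
- ctrl.job_done(): hands the job in, once; it reports no verdict.
Trained networks look in the newest picture that a camera, given by its name, has taken for a name from the list of things; names that differ only in an ending like _2 or _b are one class to them, and where a whole thing is asked for, a point or a joint stands for the part that bears it (a point fixed in the world has none). Each returns a list of dicts, best first, with "p" (0 to 1); they miss things now and then, are a little off and sometimes report something else, mostly with a low value. They report only what shows in the picture. A call takes as long as a camera call. They do not tell look-alikes from the thing itself.
- ctrl.search_frame(thing, camera): "at" ([column, row] in pixels, amid what is visible of it).
The state is a dict: "clock": time; "joint_pos": joint angles; "qvel": joint speeds; "joint_torque": joint torques, N m; "position": TCP position; "ee_rot": TCP orientation; "ft_force": force on the tool from outside, world axes, zero at the start; "torque": the same for the moment, N m; "gripper_width": opening from 0.0 (shut) to 1.0 (fully open).
Only numpy, scipy, OpenCV 4.12 (cv2) and the standard library are available. Lean on these libraries where they do the work, as an engineer would, in place of code of your own. Each camera call takes 0.05 s, during which the arm holds its last target. There are 200 camera calls.

## Working session

There is one attempt and no reset: what is moved stays moved. The work goes in short steps, Python scripts to look and compute and a tool call to move; the robot and the scene stay as the last step left them, time stands still between calls to the robot, and variables do not carry over. Pictures are saved under pics/ and viewed, about 8 in all and at most 12, crops included, and the job is handed in when it is done.

Besides the shell and the picture viewer there is one more tool, called after "Emit:" as name(argument=value, ...) on one line, values as JSON. move_arm: Moves the arm, as the interface text tells. Its arguments: {"type":"object","properties":{"targets":{"type":"array"},"fingers":{"type":"number"},"squeeze":{"type":"number"}},"required":["targets"]}

```bash
mkdir -p pics; cat > h.py <<'E'
import numpy as np, cv2
from plant import ctrl
def world(cam,u,v,dep,st=None,r=2):
    i=ctrl.camera_info(cam);K=np.array(i["camera_matrix"])
    w=dep[int(v)-r:int(v)+r+1,int(u)-r:int(u)+r+1];w=w[w>0]
    if len(w)==0:return None
    d=np.median(w);p=d*np.linalg.inv(K)@[u,v,1]
    if cam=="wrist":
        T=np.array(i["tool_from_camera"]);q=T[:3,:3]@p+T[:3,3]
        return np.array(st["ee_rot"])@q+st["position"]
    return np.array(i["R"]).T@(p-np.array(i["t"]))
E
python3 - <<'E'
from h import *
np.set_printoptions(precision=3,suppress=True)
st=ctrl.read_state();print(st["clock"],st["position"],np.array(st["ee_rot"]),st["gripper_width"])
for c in("scene","top"):
    im,d=ctrl.camera(c);cv2.imwrite(f"pics/{c}1.png",im[:,:,::-1]);np.save(f"{c}.npy",d)
    for n in("cap","head","cap_top","lever_pad","axle","housing","hexkeys","board"):
        for x in ctrl.search_frame(n,c)[:4]: print(c,n,np.round(x["at"]),round(x["p"],2),world(c,*x["at"],d))
E
```

```text
0.0 [0.239 0.577 0.249] [[ 0.382 -0.    -0.924]
 [ 0.924 -0.002  0.382]
 [-0.002 -1.    -0.   ]] 0.9979323102092756
scene cap [301. 220.] 0.93 [0.554 0.021 0.101]
scene cap [323. 198.] 0.72 [0.402 0.005 0.047]
scene cap [255. 268.] 0.7 [0.726 0.002 0.091]
scene head [298. 219.] 0.79 [0.557 0.014 0.103]
scene head [253. 270.] 0.62 [ 0.727 -0.002  0.083]
scene head [324. 198.] 0.57 [0.401 0.009 0.051]
scene cap_top [304. 220.] 0.92 [0.549 0.027 0.098]
scene cap_top [328. 199.] 0.79 [0.395 0.018 0.046]
scene cap_top [256. 267.] 0.63 [0.723 0.004 0.093]
scene lever_pad [351. 230.] 0.6 [0.518 0.131 0.092]
scene lever_pad [301. 220.] 0.5 [0.554 0.021 0.101]
scene axle [317. 240.] 0.66 [0.555 0.066 0.058]
scene hexkeys [160. 197.] 0.63 [ 0.596 -0.369  0.034]
scene board [453. 292.] 0.85 [0.501 0.383 0.006]
scene board [320. 240.] 0.53 [0.552 0.07  0.059]
scene board [348. 226.] 0.35 [0.479 0.109 0.06 ]
top cap [275. 165.] 0.7 [ 0.687 -0.006  0.096]
top cap [268. 223.] 0.69 [0.532 0.014 0.113]
top cap [275. 281.] 0.64 [0.379 0.    0.066]
top head [270. 225.] 0.94 [0.525 0.009 0.113]
top head [273. 162.] 0.63 [0.695 0.001 0.096]
top head [272. 277.] 0.46 [0.39  0.007 0.067]
top cap_top [269. 226.] 0.77 [0.523 0.013 0.113]
top cap_top [274. 279.] 0.77 [0.385 0.001 0.067]
top cap_top [274. 162.] 0.63 [ 0.694 -0.004  0.097]
top lever_pad [227. 231.] 0.73 [0.514 0.122 0.09 ]
top lever_pad [270. 225.] 0.18 [0.526 0.01  0.112]
top axle [253. 230.] 0.61 [0.517 0.056 0.06 ]
top housing [252. 228.] 0.92 [0.523 0.06  0.068]
top housing [271. 221.] 0.35 [0.536 0.007 0.113]
top hexkeys [410. 206.] 0.89 [ 0.58  -0.385  0.034]
top board [137. 237.] 0.87 [0.505 0.384 0.008]
top board [270. 227.] 0.71 [0.52  0.01  0.112]
```

```bash
python3 - <<'E'
from h import *
a=cv2.imread("pics/top1.png");b=cv2.imread("pics/scene1.png")
a=cv2.resize(a[120:320,120:440],None,fx=2.5,fy=2.5,interpolation=cv2.INTER_CUBIC)
cv2.imwrite("pics/top1c.png",a)
d=np.load("top.npy");i=ctrl.camera_info("top");K=np.array(i["camera_matrix"]);R=np.array(i["R"]);t=np.array(i["t"])
v,u=np.mgrid[0:420,0:560];P=(np.stack([u*d,v*d,d],-1)@np.linalg.inv(K).T-t)@R
np.save("P.npy",P)
def st(n,m):
    (c,s,an)=cv2.minAreaRect(P[m][:,:2].astype(np.float32));print(n,m.sum(),np.round(P[m].mean(0),3),np.round(c,3),np.round(s,3),an)
X,Y,Z=P[...,0],P[...,1],P[...,2]
near=(d>0)&(abs(X-.525)<.08)
st("captop",near&(abs(Z-.113)<.006)&(abs(Y-.012)<.04))
st("housetop",near&(abs(Z-.06)<.004)&(Y>-.07)&(Y<.16))
red=cv2.imread("pics/top1.png").astype(int)
r=(red[...,2]>130)&(red[...,1]<70)&(red[...,0]<70)&near&(Z>.07)&(Y>.08)&(Y<.17)
st("pad",r);print(Z[r].min(),Z[r].max())
E
```

```text
captop 293 [0.531 0.009 0.113] [0.532 0.009] [0.048 0.049] 27.740236282348633
housetop 1508 [0.527 0.045 0.06 ] [0.528 0.044] [0.1  0.17] 6.360566139221191
pad 0 [nan nan nan] [0. 0.] [0. 0.] 0.0<stdin>:9: RuntimeWarning: Mean of empty slice.
  ret = um.true_divide(
Traceback (most recent call last):
ValueError: zero-size array to reduction operation minimum which has no identity
```

View pics/top1c.png

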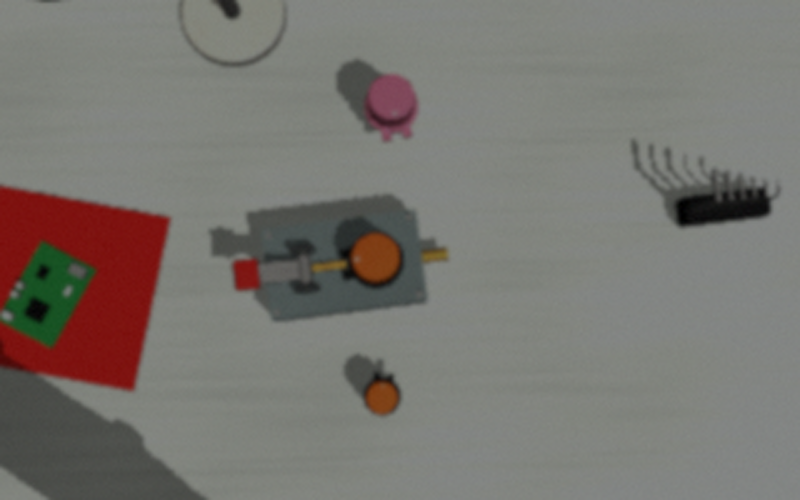

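View pics/scene1.png

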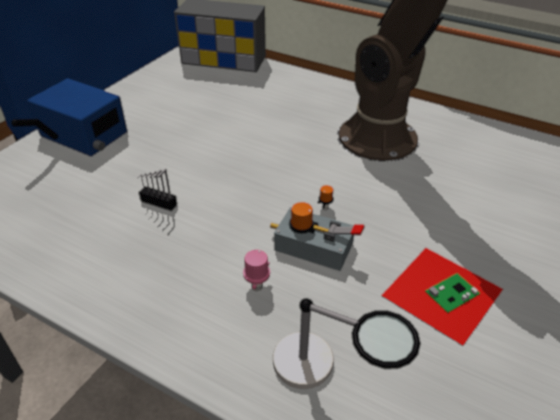

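The top view agrees with the measurements. The target cap is the larger orange one, crop (375,258). The lever pad is at (247,274), with a pink look-alike at (391,100) and a smaller orange one at (381,396). The bore is at about (0.532, 0.009), and housing +x points along (-0.111, 0.994). Next I go above the pad.

Emit:
move_arm(targets=[[[-0.292,0.05,-0.4215],[0,1.067,0]],[[-0.292,0.05,-0.4215],[0,1.067,0]],[[-0.292,0.05,-0.4215],[0,1.067,0]],[[-0.292,0.05,-0.4215],[0,1.067,0]],[[-0.292,0.05,-0.4215],[0,1.067,0]],[[-0.292,0.05,-0.4215],[0,1.067,0]],[[-0.292,0.05,-0.4215],[0,1.067,0]],[[-0.292,0.05,-0.4215],[0,1.067,0]],[[-0.292,0.05,-0.4215],[0,1.067,0]],[[-0.292,0.05,-0.4215],[0,1.067,0]],[[-0.292,0.05,-0.4215],[0,1.067,0]],[[-0.292,0.05,-0.4215],[0,1.067,0]]], fingers=1, squeeze=40)

```text
clock: 2.4
position: [0.516, 0.1487, 0.2001]
ee_rot: [[0.993, -0.0, -0.115], [0.115, 0.001, 0.993], [-0.0, -1.0, 0.001]]
ft_force: [-0.4, -0.3, -0.0]
gripper_width: -0.001
```

```bash
python3 - <<'E'
from h import *
np.set_printoptions(precision=3,suppress=True)
st=ctrl.read_state();print(st["clock"],st["position"],np.array(st["ee_rot"]),st["joint_pos"],st["ft_force"],st["gripper_width"])
im,d=ctrl.camera("wrist");cv2.imwrite("pics/w1.png",im[:,:,::-1])
for n in("lever_pad","cap_top","axle","head"):
    for x in ctrl.search_frame(n,"wrist")[:3]: print(n,np.round(x["at"]),round(x["p"],2),world("wrist",*x["at"],d,st))
# red pad centroid
i=ctrl.camera_info("wrist");hsv=cv2.cvtColor(im,cv2.COLOR_RGB2HSV)
def pts(m):
    v,u=np.nonzero(m&(d>0));p=(np.stack([u,v,np.ones_like(u)],1)*d[v,u][:,None])@np.linalg.inv(np.array(i["camera_matrix"])).T
    T=np.array(i["tool_from_camera"]);return (p@T[:3,:3].T+T[:3,3])@np.array(st["ee_rot"]).T+st["position"]
for n,m in(("red",((hsv[...,0]<4)|(hsv[...,0]>176))&(hsv[...,1]>180)&(hsv[...,2]>60)),("orange",(abs(hsv[...,0].astype(int)-10)<5)&(hsv[...,1]>150))):
    p=pts(m);z=p[:,2];p=p[(z>.08)&(z<.125)]
    if n=="orange":p=p[p[:,2]>.109]
    if len(p):print(n,len(p),p.mean(0),cv2.minAreaRect(p[:,:2].astype(np.float32)))
E
```

```text
2.4 [0.516 0.149 0.2  ] [[ 0.993 -0.    -0.115]
 [ 0.115  0.001  0.993]
 [-0.    -1.     0.001]] [-0.681  0.351  0.396  1.877 -0.166  0.945 -0.094] [-0.382 -0.276 -0.001] -0.001055703423422432
lever_pad [289. 222.] 0.64 [0.518 0.146 0.102]
cap_top [446. 337.] 0.93 [0.699 0.019 0.05 ]
cap_top [286. 358.] 0.89 [0.529 0.031 0.113]
cap_top [147. 314.] 0.82 [0.394 0.02  0.06 ]
axle [292. 244.] 0.66 [0.523 0.123 0.089]
head [284. 356.] 0.92 [0.528 0.032 0.112]
head [445. 337.] 0.92 [0.698 0.019 0.05 ]
head [145. 315.] 0.86 [0.393 0.02  0.062]
red 1238 [0.517 0.147 0.102] ((0.5171865224838257, 0.14529010653495789), (0.03166646882891655, 0.025003664195537567), 6.464563369750977)
orange 207 [0.53  0.026 0.112] ((0.5303731560707092, 0.025870054960250854), (0.010912837460637093, 0.01828509196639061), 7.0367302894592285)
```

View pics/w1.png

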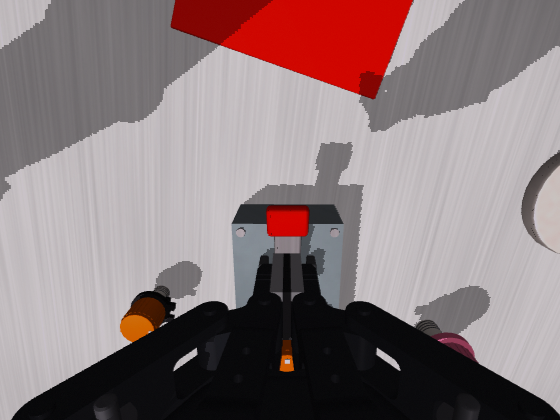

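The wrist view shows the pad at (288,222), centred at (0.517, 0.146, 0.102), which matches the given height. Now I press it down.

Emit:
move_arm(targets=[[[0.001,0.04,-0.0015],[0,0,0]],[[0.001,0.07,-0.0015],[0,0,0]],[[0.001,0.078,-0.0015],[0,0,0]],[[0.001,0.082,-0.0015],[0,0,0]],[[0.001,0.086,-0.0015],[0,0,0]],[[0.001,0.09,-0.0015],[0,0,0]],[[0.001,0.094,-0.0015],[0,0,0]],[[0.001,0.098,-0.0015],[0,0,0]],[[0.001,0.101,-0.0015],[0,0,0]],[[0.001,0.104,-0.0015],[0,0,0]],[[0.001,0.104,-0.0015],[0,0,0]]])

```text
clock: 4.03
position: [0.5177, 0.1449, 0.0958]
ee_rot: [[0.994, -0.001, -0.111], [0.111, -0.001, 0.994], [-0.001, -1.0, -0.001]]
ft_force: [0.9, -0.3, -1.0]
gripper_width: 0.003
```

Emit:
move_arm(targets=[[[0,0.002,0],[0,0,0]],[[0,0.003,0],[0,0,0]],[[0,0.003,0],[0,0,0]]])

```text
clock: 4.4
position: [0.5178, 0.1453, 0.0929]
ee_rot: [[0.994, -0.0, -0.112], [0.112, -0.0, 0.994], [-0.0, -1.0, -0.0]]
ft_force: [0.1, -0.6, 0.7]
gripper_width: 0.0
```

Emit:
move_arm(targets=[[[0,-0.02,0],[0,0,0]],[[0,-0.08,0],[0,0,0]],[[0,-0.108,0],[0,0,0]],[[0,-0.108,0],[0,0,0]]])

```text
clock: 4.9
position: [0.5192, 0.1458, 0.2033]
ee_rot: [[0.994, 0.004, -0.112], [0.112, 0.002, 0.994], [0.004, -1.0, 0.002]]
ft_force: [0.4, 0.3, -0.8]
gripper_width: -0.002
```

```bash
python3 - <<'E'
from h import *
np.set_printoptions(precision=3,suppress=True)
st=ctrl.read_state();print(st["clock"],st["position"])
im,d=ctrl.camera("wrist")
for x in ctrl.search_frame("lever_pad","wrist")[:2]: print(np.round(x["at"]),round(x["p"],2),world("wrist",*x["at"],d,st))
E
```

```text
4.9 [0.519 0.146 0.203]
[284. 212.] 0.71 [0.519 0.14  0.073]
```

The pad is now at 73 mm, so the lever is latched. I go over the cap with the gripper open.

Emit:
move_arm(targets=[[[-0.001,0,-0.137],[0,0,0]],[[-0.001,0,-0.137],[0,0,0]],[[-0.001,0,-0.137],[0,0,0]],[[-0.001,0,-0.137],[0,0,0]],[[-0.001,0,-0.137],[0,0,0]],[[-0.001,0,-0.137],[0,0,0]]], fingers=0)

```text
clock: 5.75
position: [0.532, 0.011, 0.2007]
ee_rot: [[0.993, -0.001, -0.114], [0.114, 0.0, 0.993], [-0.001, -1.0, 0.001]]
ft_force: [0.4, -0.9, 0.8]
gripper_width: 0.997
```

```bash
python3 - <<'E'
from h import *
np.set_printoptions(precision=3,suppress=True)
st=ctrl.read_state();print(st["clock"],st["position"],st["joint_pos"],st["gripper_width"],st["ft_force"])
im,d=ctrl.camera("wrist");cv2.imwrite("pics/w2.png",im[:,:,::-1])
i=ctrl.camera_info("wrist");hsv=cv2.cvtColor(im,cv2.COLOR_RGB2HSV)
m=(abs(hsv[...,0].astype(int)-10)<6)&(hsv[...,1]>150)&(d>0)
v,u=np.nonzero(m);p=(np.stack([u,v,np.ones_like(u)],1)*d[v,u][:,None])@np.linalg.inv(np.array(i["camera_matrix"])).T
T=np.array(i["tool_from_camera"]);p=(p@T[:3,:3].T+T[:3,3])@np.array(st["ee_rot"]).T+st["position"]
p=p[abs(p[:,2]-.113)<.004];print(len(p),p.mean(0),cv2.minEnclosingCircle(p[:,:2].astype(np.float32)))
E
```

```text
5.75 [0.532 0.011 0.201] [-0.457  0.347  0.442  1.89  -0.181  0.944  0.183] 0.9969415696923074 [ 0.393 -0.858  0.816]
3471 [0.533 0.011 0.113] ((0.5330572724342346, 0.010237867012619972), 0.025244520977139473)
```

View pics/w2.png

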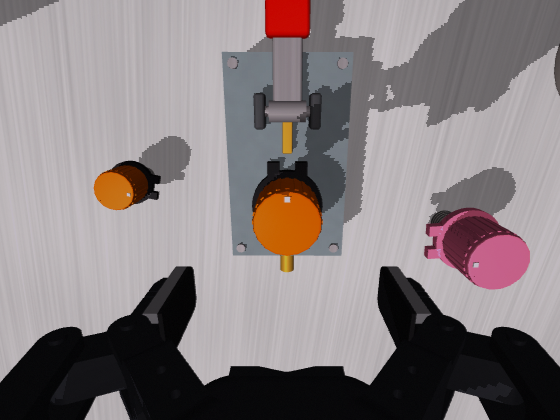

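The wrist view shows the pin end (288,152) clear of the cap's teeth (287,165), with the cap centred at (0.533, 0.010). The TCP is within 1 mm of that, so I descend and grip.

Emit:
move_arm(targets=[[[0.001,0.05,-0.001],[0,0,0]],[[0.001,0.09,-0.001],[0,0,0]],[[0.001,0.1075,-0.001],[0,0,0]],[[0.001,0.1075,-0.001],[0,0,0]]])

```text
clock: 6.3
position: [0.5324, 0.0089, 0.0924]
ee_rot: [[0.994, -0.003, -0.113], [0.113, -0.0, 0.994], [-0.003, -1.0, 0.0]]
ft_force: [-0.7, 0.3, 0.2]
gripper_width: 1.001
```

Emit:
move_arm(targets=[[[0,0,0],[0,0,0]],[[0,0,0],[0,0,0]],[[0,0,0],[0,0,0]],[[0,0,0],[0,0,0]],[[0,0,0],[0,0,0]],[[0,0,0],[0,0,0]]], fingers=1, squeeze=45)

```text
clock: 7.05
position: [0.5339, 0.0085, 0.0947]
ee_rot: [[0.994, 0.002, -0.112], [0.112, 0.001, 0.994], [0.002, -1.0, 0.001]]
ft_force: [-1.9, 1.3, 5.6]
gripper_width: 0.574
```

Emit:
move_arm(targets=[[[0,0,0],[0,-0.1,0]],[[0,0,0],[0,-0.2,0]],[[0,0,0],[0,-0.3,0]],[[0,0,0],[0,-0.4,0]],[[0,0,0],[0,-0.4,0]]])

```text
clock: 7.68
position: [0.5331, 0.0083, 0.0945]
ee_rot: [[0.873, 0.0, -0.489], [0.489, 0.001, 0.873], [0.001, -1.0, 0.001]]
ft_force: [-3.5, 0.7, 7.2]
gripper_width: 0.574
```

```bash
python3 - <<'E'
from h import *
st=ctrl.read_state();print(st["clock"],st["position"],st["torque"],st["ft_force"],st["gripper_width"],st["joint_pos"])
im,d=ctrl.camera("wrist");cv2.imwrite("pics/w3.png",im[:,:,::-1])
E
```

```text
7.675 [0.53314545 0.00828224 0.09449816] [ 0.11915754  0.86150241 -0.8020265 ] [-3.52469105  0.73278097  7.19904535] 0.5740562057774788 [-0.31340058  0.48114047  0.26879993  1.98330445 -0.19332445  0.7007847
  0.58500773]
```

View pics/w3.png

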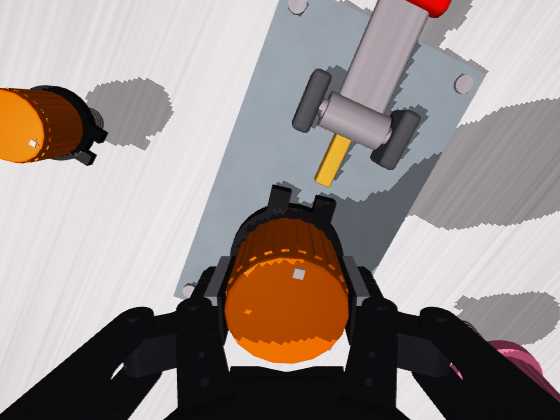

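The view after the counter-clockwise try shows the teeth (302,195) only part of the way round towards where the pin points (325,185). The gripper turned 0.39 rad but the cap only about 0.15, with a 0.8 N m reaction, so it hit the stop. I turn clockwise instead.

Emit:
move_arm(targets=[[[0,-0.001,0],[0,0.13,0]],[[0,-0.001,0],[0,0.26,0]],[[0,-0.001,0],[0,0.39,0]],[[0,-0.001,0],[0,0.52,0]],[[0,-0.001,0],[0,0.65,0]],[[0,-0.001,0],[0,0.78,0]],[[0,-0.001,0],[0,0.91,0]],[[0,-0.001,0],[0,1.04,0]],[[0,-0.001,0],[0,1.17,0]],[[0,-0.001,0],[0,1.3,0]],[[0,-0.001,0],[0,1.43,0]],[[0,-0.001,0],[0,1.55,0]],[[0,-0.001,0],[0,1.55,0]],[[0,-0.001,0],[0,1.55,0]]])

```text
clock: 9.48
position: [0.5334, 0.0085, 0.0947]
ee_rot: [[0.51, 0.0, 0.86], [-0.86, 0.0, 0.51], [0.0, -1.0, 0.0]]
ft_force: [0.3, 0.4, -1.2]
gripper_width: 0.575
```

```bash
python3 - <<'E'
from h import *
st=ctrl.read_state();print(st["clock"],st["position"],st["ee_rot"],st["torque"],st["ft_force"],st["gripper_width"],st["joint_pos"])
im,d=ctrl.camera("wrist");cv2.imwrite("pics/w4.png",im[:,:,::-1])
E
```

```text
9.475 [0.53340709 0.00845194 0.09472185] [[ 5.10024442e-01  4.40078865e-04  8.60159796e-01]
 [-8.60159903e-01  1.42420352e-04  5.10024432e-01]
 [ 1.01946712e-04 -9.99999893e-01  4.51176054e-04]] [-0.01817479 -0.01762199 -0.01001734] [ 0.33024111  0.43220386 -1.18225847] 0.575000852483205 [-0.61576851  0.55759668  0.707285    2.00644634 -0.52113671  0.76270211
 -0.63057934]
```

View pics/w4.png

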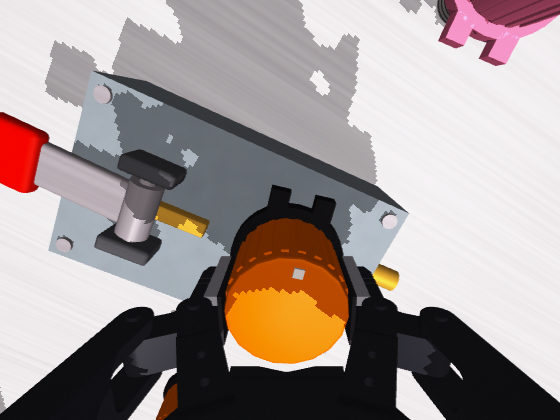

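The cap turned with the gripper: the mark stayed at (299,274), and the teeth now point well away from the pin. That is about 1.4 rad clockwise from the start, with no stop torque. Now I lift straight up.

Emit:
move_arm(targets=[[[0,-0.005,0],[0,0,0]],[[0,-0.012,0],[0,0,0]],[[0,-0.022,0],[0,0,0]],[[0,-0.035,0],[0,0,0]],[[0,-0.05,0],[0,0,0]],[[0,-0.065,0],[0,0,0]],[[0,-0.08,0],[0,0,0]],[[0,-0.092,0],[0,0,0]],[[0,-0.1,0],[0,0,0]],[[0,-0.1,0],[0,0,0]],[[0,-0.1,0],[0,0,0]],[[0,-0.1,0],[0,0,0]]])

```text
clock: 11.02
position: [0.533, 0.0083, 0.194]
ee_rot: [[0.508, -0.001, 0.861], [-0.861, -0.0, 0.508], [-0.0, -1.0, -0.001]]
ft_force: [-0.6, 0.9, -1.8]
gripper_width: 0.575
```

```bash
python3 - <<'E'
from h import *
st=ctrl.read_state();print(st["clock"],st["position"],st["ft_force"],st["gripper_width"])
im,d=ctrl.camera("scene")
for n in("cap","stem_tip","lever_pad","hexkeys","board"):
    for x in ctrl.search_frame(n,"scene")[:2]: print(n,np.round(x["at"]),round(x["p"],2),world("scene",*x["at"],d))
w,dw=ctrl.camera("wrist")
for x in ctrl.search_frame("lever_pad","wrist")[:2]: print("wpad",np.round(x["at"]),round(x["p"],2),world("wrist",*x["at"],dw,st))
a=cv2.resize(im[100:310,180:460],(560,420));cv2.imwrite("pics/s2.png",np.vstack([a,])[:,:,::-1])
E
```

```text
11.025 [0.53295796 0.00827446 0.19403284] [-0.60506121  0.90674812 -1.82197889] 0.5748780529321572
cap [324. 200.] 0.83 [0.40056695 0.00825746 0.04159098]
cap [301. 189.] 0.81 [0.5568636  0.0179769  0.19375533]
stem_tip [255. 269.] 0.97 [0.72524585 0.00206181 0.08633426]
stem_tip [300. 190.] 0.75 [0.55706326 0.01670765 0.19055034]
lever_pad [350. 236.] 0.8 [0.51588241 0.12883659 0.07065935]
hexkeys [160. 194.] 0.65 [ 0.59043365 -0.37589691  0.03590889]
board [451. 293.] 0.71 [0.50566886 0.37887247 0.00554386]
wpad [149. 150.] 0.79 [0.51956161 0.12384486 0.07050941]
```

View pics/s2.png

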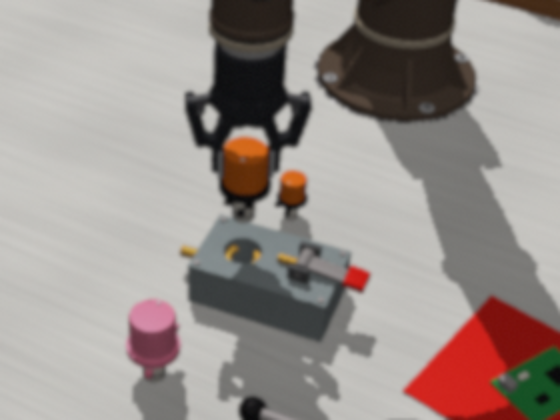

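```bash
python3 - <<'E'
from h import *
im,d=ctrl.camera("scene");np.save("s3.npy",d)
a=cv2.resize(im[155:245,255:355],(800,600)[:1]*1+(720,) if 0 else (640,576),interpolation=cv2.INTER_CUBIC);cv2.imwrite("pics/s3.png",a[:,:,::-1])
for v in range(185,232,3): print(v,[None if (w:=world("scene",u,v,d,r=0)) is None else np.round(w,3).tolist() for u in(297,301,305)])
E
```

```text
185 [[0.558, 0.009, 0.201], [0.556, 0.018, 0.203], [0.549, 0.024, 0.201]]
188 [[0.561, 0.011, 0.195], [0.552, 0.016, 0.192], [0.55, 0.025, 0.194]]
191 [[0.558, 0.01, 0.185], [0.556, 0.018, 0.186], [0.551, 0.026, 0.187]]
194 [[0.557, 0.009, 0.175], [0.554, 0.018, 0.176], [0.552, 0.026, 0.178]]
197 [[0.558, 0.01, 0.168], [0.554, 0.018, 0.168], [0.552, 0.027, 0.17]]
200 [[0.563, 0.013, 0.163], [0.561, 0.022, 0.166], [0.562, 0.032, 0.171]]
203 [[0.547, 0.005, 0.14], [0.545, 0.014, 0.142], [0.564, 0.034, 0.165]]
206 [[0.545, 0.004, 0.129], [0.549, 0.016, 0.137], [0.537, 0.021, 0.13]]
209 [[0.547, 0.006, 0.122], [0.544, 0.014, 0.123], [0.534, 0.019, 0.117]]
212 [[0.494, -0.021, 0.059], [0.491, -0.012, 0.061], [0.484, -0.004, 0.06]]
215 [[0.505, -0.015, 0.06], [0.499, -0.007, 0.059], [0.498, 0.003, 0.063]]
218 [[0.513, -0.011, 0.059], [0.511, -0.001, 0.062], [0.505, 0.007, 0.061]]
221 [[0.52, -0.007, 0.056], [0.513, 0.0, 0.055], [0.509, 0.009, 0.055]]
224 [[0.527, -0.003, 0.054], [0.512, 0.0, 0.044], [0.505, 0.008, 0.042]]
227 [[0.519, -0.007, 0.036], [0.509, -0.001, 0.03], [0.509, 0.01, 0.035]]
230 [[0.517, -0.008, 0.023], [0.51, 0.0, 0.022], [0.51, 0.011, 0.027]]
```

View pics/s3.png

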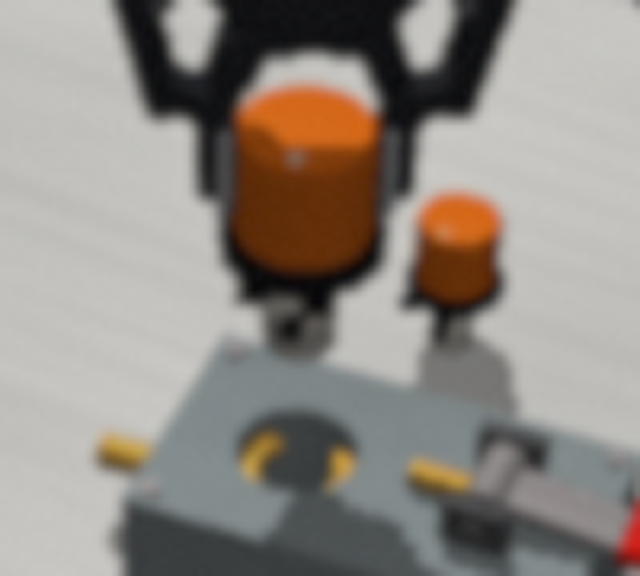

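The picture shows the cap upright in the jaws, the stem's lower end at (297,345) and the empty bore below at (298,460). By depth the stem ends at about z = 0.12, against the 0.116 I expected. The lever pad is still at 0.071, and the bystanders haven't moved within measuring error. I hand the job in.

```bash
python3 -c "
from plant import ctrl
s=ctrl.read_state();print(s['clock'],s['position'],s['gripper_width'],abs(s['qvel']).max() if hasattr(s['qvel'],'max') else s['qvel'])
print(ctrl.job_done())"
```

```text
11.475 [0.5332631  0.00825904 0.19448604] 0.5750264073193231 0.001696681876481423
the job is handed in; nothing more can be done
None
```

The cap is unscrewed and lifted out, and I handed the job in at about 11.5 s. No verdict is reported, so the results below are from my own checks.

- **Lever:** I pressed it with closed fingers until it latched. The pad measured about 73 mm above the bench after release and about 71 mm at the end, against 74 mm expected when latched.
- **Thread:** It is reverse. Counter-clockwise (seen from above), the cap stopped after about 0.15 rad with a 0.8 N m reaction and the grip slipped. Clockwise it turned freely to about 1.4 rad from its starting position.
- **Cap:** I lifted it 100 mm straight up. The last checks showed it upright and still in the grip, with the stem's end at about z = 0.12 m and clear of the housing.
- **Bystanders:** The hex keys and the circuit board read up to about 9 mm from their first positions. That is detection scatter; the arm never came near them.

One check disagreed: the network's best "stem_tip" find landed on the pink look-alike. I went by the depth readings and the picture instead.

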